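# Check the jar colour reader with its amber glass standard

## Task

Check the jar colour reader with its amber glass: lift the lid of the dark wooden case by its knob until it lies back on its stop, then draw the amber glass (the middle shade of the three) straight out, gripping it by its two frosted faces only - never touch the clear faces with the fingers. Carry it to the white reader and finish still holding it upright and still in the light path between lamp and sensor, clear faces square to the beam and the middle of the glass on the beam, never touching the reader with the glass, while I take the reading. Leave the lid open, the other two glasses in their slots and the jars behind alone.

Things in the scene. Friction and masses are not known exactly. Their poses are not given: they have to be found in the camera images.
- case: Dark wooden case, fixed, 120 (its x) x 156 (its y) x 102 mm high closed. Origin: centre of its underside. Front looks to -x, lid hinged along the back edge (+x). Tray rim 42 mm above the worktop, black foam insert 38 mm; three slots at x = -5 mm, y = -44, 0, +44 mm, 29 x 27 mm, bottom 13 mm above the worktop; the three glasses stand in them in any order.
- lid (a joint): Angle of the lid of the case: 0 closed, grows as it opens, stop at 1.75 rad (100 degrees). The lid is 60 mm deep, 120 x 156 mm, 220 g, turns on a lightly damped hinge, falls shut below about 1 rad and onto its stop above that.
- lid_hinge (a point): Middle of the lid's hinge line, in the case's frame at x = +60 mm, y = 0, z = 42 mm. Axes as the case's; the hinge line runs along y, and the lid opens from the -x side up and over to +x.
- lid_knob (a point): Centre of the steel knob on the lid near its front edge: round, 24 mm across, head 14 to 36 mm above the lid on a thin neck; this point is 26 mm above the lid. Lid shut: 100 mm to -x of the hinge line and 86 mm above it. It turns with the lid; pinched from both sides along the hinge line it can pivot between the fingers.
- amber_glass: Amber (orange, middle shade) glass block, 26 (its x) x 24 (its y) x 75 mm high, 120 g, upright in one of the slots, axes along the case's within 0.02 rad. Origin: centre of its underside. Faces to +x and -x are frosted (whitish, to be gripped, 26 mm apart); faces to +y and -y are clear (fingers must not touch them). It stands 50 mm out of the insert.
- amber_core: The clear amber core of that glass, 20 x 24 x 75 mm, part of it, same origin and axes; it forms the polished faces at +y and -y. The frosted faces do not belong to it.
- amber_glass_centre (a point): Middle of the amber glass, 37.5 mm above its underside; axes as the glass's.
- pale_glass: Pale yellow glass of the same shape and size in another slot; to stay there. Origin: centre of its underside.
- dark_glass: Dark brown glass of the same shape and size in another slot; to stay there. Origin: centre of its underside.
- reader: White jar colour reader, fixed: foot 120 (its x) x 190 (its y) x 18 mm high, two heads each 60 x 44 mm, tops at 126 mm: lamp head (glowing lens) at +y, sensor head (dark lens, display in front) at -y. Origin: centre of its underside. Gap 84 mm (72 mm between lens rings), open at front, back and top. A glass standing on the foot is too low for the beam, so it is held.
- beam (a point): Middle of the light path: midway between the two lenses, 95 mm above the worktop. Its axes are the reader's: the beam runs along y, z is up.
- honey_jar: Jar of pale yellow contents with silver lid, 73 mm across, 118 mm high, behind the work; leave alone. Origin: centre of its underside.
- sugar_jar: Jar of light brown contents with gold-coloured lid, 73 mm across, 105 mm high, behind the work; leave alone. Origin: centre of its underside.

How it is judged:
On the way, in this order (a step that is already met when the one before it is completed fails the run):
1. the lid lies open on its stop, the amber glass still in its slot (value of joint lid above 1.69 rad and z of amber_glass in the frame of case below 0.018 m), for 0.2 s.
2. the amber glass is drawn clear of the case, held in the fingers (z of amber_glass in the frame of case above 0.045 m and contact force between the fingers and amber_glass above 1 N), for 0.2 s.
At the end, for the whole second after the job is handed in: The fingers hold the amber glass by its frosted faces, still, its centre within 6 mm across, 12 mm in height and 18 mm along the beam of the middle, upright and clear faces square within 0.12 rad, not touching the reader; lid on its stop (over 1.69 rad); the other glasses stand in their slots (x of amber_glass_centre in the frame of beam between -0.006 and 0.006 m and y of amber_glass_centre in the frame of beam between -0.018 and 0.018 m and z of amber_glass_centre in the frame of beam between -0.012 and 0.012 m and angle between the y axis of amber_glass_centre and the y axis of beam, either way round below 0.12 rad and angle between amber_glass's own z axis and vertical below 0.12 rad and contact force between the fingers and amber_glass above 1 N and contact force between the fingers and amber_core below 0.3 N and contact force between amber_glass and reader below 0.05 N and linear speed of amber_glass below 0.02 m/s and angular speed of amber_glass below 0.2 rad/s and value of joint lid above 1.69 rad and z of each of pale_glass, dark_glass in the frame of case below 0.018 m and angle between each of pale_glass, dark_glass's own z axis and vertical below 0.15 rad); the arm keeps its last pose, push and grip.
It fails at once if the fingers touch the clear faces of the amber glass (contact force between the fingers and amber_core above 0.5 N).
It fails at once if the amber glass touches the reader (contact force between amber_glass and reader above 0.5 N).
It fails at once if the pale or dark glass is lifted or tipped in its slot (not (z of pale_glass in the frame of case below 0.018 m) or not (angle between pale_glass's own z axis and vertical below 0.15 rad) or not (z of dark_glass in the frame of case below 0.018 m) or not (angle between dark_glass's own z axis and vertical below 0.15 rad)).
It fails at once if a jar is pushed aside or tipped (distance of any of honey_jar, sugar_jar from where it was at the start of the episode above 0.015 m or angle between any of honey_jar, sugar_jar's own z axis and vertical above 0.2 rad).
It also fails if it takes over 48 s, if anything falls off the work surface, if the arm or the gripper's body presses on something with over 40 N, if the wrist force passes 120 N, or if a joint passes its speed limit or range.

## Robot

A 6-joint arm with a two-finger parallel gripper is mounted at the origin on a cart in front of the work surface, level with it; the furniture and walls round the work are solid. World frame = base frame: x ahead of the robot, y to its left, z up, the work surface at z = 0. Lengths are in m, angles in rad, forces in N, time in s.
With the tool pointing down it reaches from about 0.375 to 0.925 m from the base axis. Payload 5.7 kg.
Tool frame: the origin (TCP) lies on the centre line of the jaws, within the pads' length; the fingertips stand 8 mm ahead of it and the grasp point (between the pads) lies 11 mm behind it (env.tips_ahead is the distance from the TCP to the fingertips, in m); z points along the fingers, y is the line along which they close (so a half turn about z gives the same grasp; the last joint's range is limited). The gripper opens to 85 mm and grips with 20 to 120 N. Pads are 22 mm wide; open, the fingers measure 114 mm over their backs; the gripper's body (76 mm by 85 mm) begins 54 mm behind the grasp point. The pads swing forward as they close: fully open they stand 13 mm farther back than shut.
Start: joints at [1.105, 0.359, 1.51, -0, 1.272, -0.115], TCP at [0.206, 0.563, 0.239] pointing down, gripper open.
Joint ranges: [-2.97, 2.97], [-1.01, 2.36], [0.21, 2.38], [-0.96, 4.11], [0.2, 2.71], [-2.98, 2.98]. Speed limits (rad/s): [2.39, 2.39, 3.14, 3.14, 3.14, 3.14].

## Interface

Orientations are given as [roll, pitch, yaw] about the fixed x, y, z axes, in that order (R = Rz(yaw) Ry(pitch) Rx(roll)).
In Python, from station import env gives the robot as it stands.
- The arm moves only by the tool drive_effector, called after "Call:" as name(argument=value, ...) on one line, values as JSON. Schema: {"type":"object","properties":{"increments":{"type":"array","items":{"type":"array","items":{"type":"array","items":{"type":"number"},"minItems":7,"maxItems":7},"minItems":1,"maxItems":5},"minItems":1,"maxItems":1},"only":{"type":"string"},"quiet":{"type":"boolean"},"lines":{"type":"string"}},"required":["increments"],"additionalProperties":false}. increments is a list that holds a single list of rows (three levels of brackets), with 1 to 5 rows, each of 7 numbers: a rotation vector rx, ry, rz in rad, then dx, dy, dz in m, then the finger opening in m; each row shifts and turns the commanded pose from where the row before left it, along the tool's axes as they then stand; what a row does not reach is not made up. A row lasts 1/8 s, in which the tool goes at most 0.0625 m and 0.188 rad, less where a joint would pass 70% of its speed; a pose out of reach is approached as far as the arm can. The fingers move at their own pace and stop on an object; the grip force is fixed at half the most. Time passes only in rows, so rows that do not move let the fingers close. The tool returns the time, the measured TCP pose, the force, the opening and the grip force at its end. only (a regular expression) keeps the lines of the reply that match it, lines (a string "A,B") keeps lines A to B, and quiet returns only ok. Input that does not fit is refused with a message, and nothing moves.
- env.state(): the state, without advancing time (a new reading comes with each control period).
- env.grab_frame(name): name is "scene" or "top"; returns a dict with "pixels" (400x640x3 uint8, red, green, blue), "fx", "fy", "cx", "cy" (pixels), "distortion" ([k1, k2, p1, p2, k3] as OpenCV has them; the pictures are not rectified), "extrinsics" (4x4, takes a point from camera to world coordinates). Camera axes: x right, y down, z forward; pixel columns grow to the right and rows downward; lengths in m; the calibration is good to about 2 mm. A picture is of the moment at which its call begins. There is no depth.
- env.job_done(): hands the job in; it is judged then, once.
The state is a dict: "time_s": time; "joint_pos": joint angles; "joint_velocities": joint speeds; "tau": joint torques, N m; "ee_pos": TCP position; "eef_rot": TCP orientation; "force": force on the tool from outside, world axes, zero at the start; "ft_torque": the same for the moment, N m; "width": finger opening in m; "finger_force": force on a finger pad.
Only numpy, scipy, OpenCV 4.12 (cv2) and the standard library are available. Lean on these libraries where they do the work, as an engineer would, in place of code of your own. Each camera call takes 0.05 s, during which the arm holds its last target. There are 200 camera calls.

## Working session

There is one attempt and no reset: what is moved stays moved. The work goes in short steps, Python scripts to look and compute and a tool call to move; the robot and the scene stay as the last step left them, time stands still between calls to the robot, and variables do not carry over. Pictures are saved under pics/ and viewed, at most 10 in all, crops included, and the job is handed in when it is done.

```bash
ls; mkdir -p pics; python3 - <<'E'
from station import env
import cv2,json
for n in("scene","top"):
    f=env.grab_frame(n); cv2.imwrite(f"pics/{n}0.png",f["pixels"][:,:,::-1])
    print(n,f["fx"],f["fy"],f["cx"],f["cy"],f["distortion"],f["extrinsics"])
print(env.state())
E
```

```text
pics
station.py
scene 406.2625498265536 406.2625498265536 316.2380615317197 197.61343974787724 [0.03126824 0.         0.         0.         0.        ] [[ 0.4953368  -0.62949988  0.59864126  0.04911769]
 [-0.86869174 -0.35575561  0.34469204 -0.19051665]
 [-0.00401361 -0.69077337 -0.72306019  0.72998722]
 [ 0.          0.          0.          1.        ]]
top 492.9798965278418 492.9798965278418 323.445411385258 208.08976628960735 [0.0126815 0.        0.        0.        0.       ] [[ 0.00195668 -0.99076693  0.13556199  0.38984294]
 [-0.99999586 -0.00222454 -0.00182452  0.09416516]
 [ 0.00210923 -0.13555786 -0.99076719  1.24571781]
 [ 0.          0.          0.          1.        ]]
{'time_s': 0.1, 'joint_pos': array([ 1.10491487e+00,  3.59438662e-01,  1.51135528e+00, -3.25963505e-05,
        1.27248195e+00, -1.15075506e-01]), 'joint_velocities': array([-0.00122385, -0.00170759,  0.00051205, -0.00126237,  0.00041094,
        0.00016425]), 'tau': array([ 3.97024860e-04, -5.28649914e+01, -2.79353106e+01, -3.39555536e-04,
        5.05353542e-03,  4.44723511e-07]), 'ee_pos': array([0.20592063, 0.56290643, 0.23852241]), 'eef_rot': array([-3.13991697e+00, -1.62337598e-04,  2.79079617e+00]), 'force': array([ 0.08017463, -0.53268493,  0.06583295]), 'ft_torque': array([-0.01927468,  0.03753854, -0.02214759]), 'finger_force': 0.0, 'width': 0.08512746591578177}
```
View pics/scene0.png

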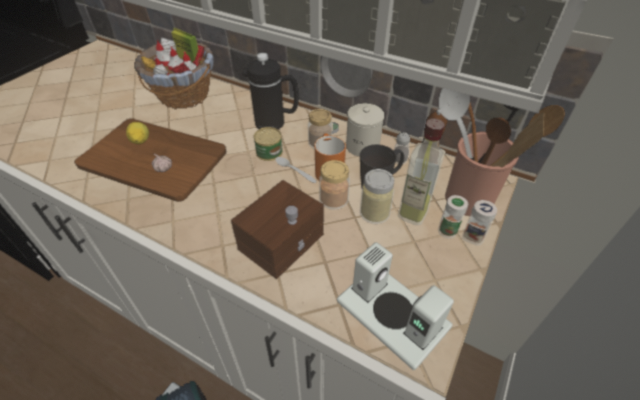

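View pics/top0.png

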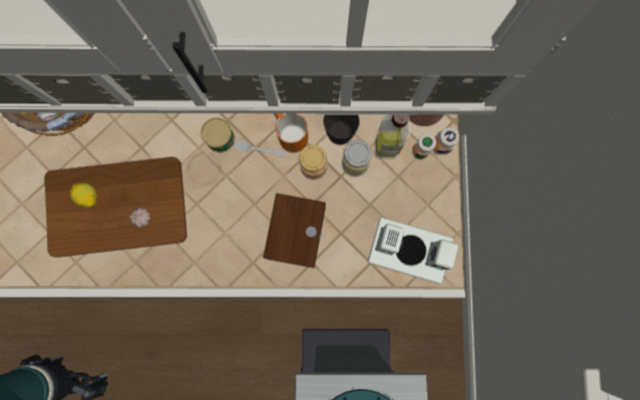

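The scene view shows the case (280,225; knob 292,214), and the reader heads at 372,270 (lamp) and 430,315 (sensor). In the top view the case is at 296,230 with its knob at 311,231, so its front faces world -y. The reader is at 413,250, and the jars are at 313,160 and 357,157. I'll enlarge both to pick out the edges.

```bash
python3 - <<'E'
import cv2,numpy as np
a=cv2.imread("pics/top0.png")[180:300,250:470]; b=cv2.imread("pics/scene0.png")[170:370,225:465]
a=cv2.resize(a,None,fx=3.6,fy=3.6,interpolation=cv2.INTER_CUBIC)[:, :800]
b=cv2.resize(b,None,fx=3,fy=3,interpolation=cv2.INTER_CUBIC)
cv2.imwrite("pics/ca.png",a);cv2.imwrite("pics/cb.png",b)
E
```

View pics/ca.png

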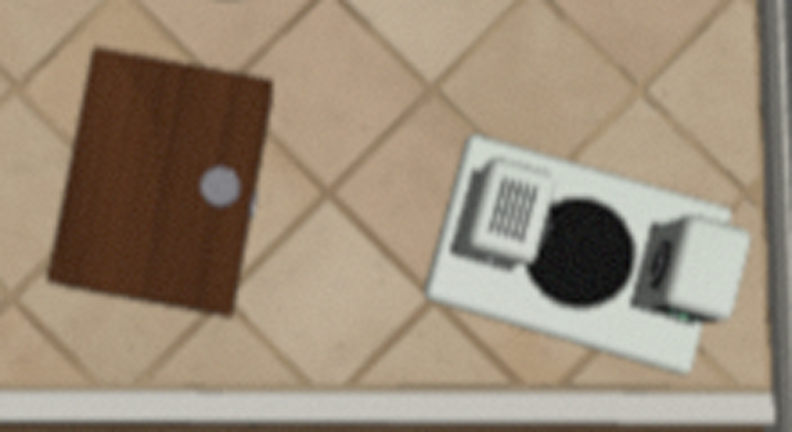

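View pics/cb.png

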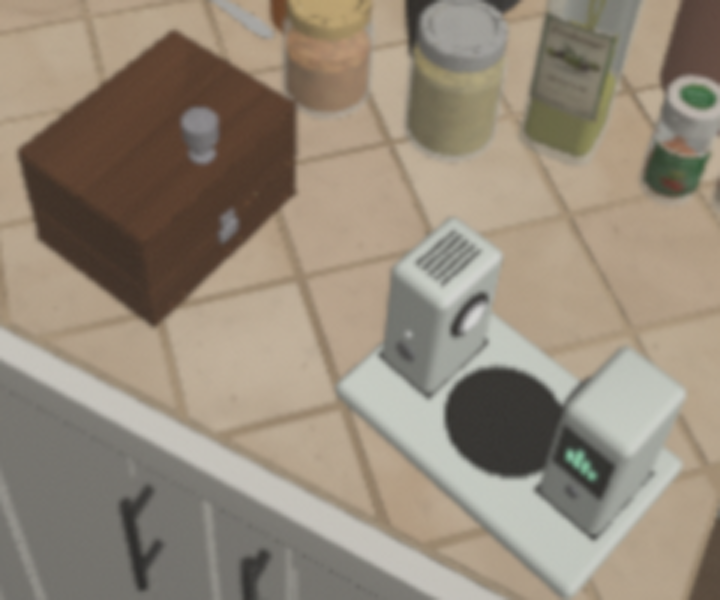

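The enlarged top view gives the lid top corners at crop (95,48), (272,80), (233,316), (48,281). The knob is at (220,186), the foot corners at (470,135), (690,374), (427,297), and the black disc at (580,252). The scene crop shows the knob head at (200,125), lamp lens at (472,315) and disc at (508,420). Next I'll measure these.

```bash
cat > h.py <<'E'
import cv2,numpy as np
from station import env
def grab(n,save=None):
    f=env.grab_frame(n)
    if save: cv2.imwrite(f"pics/{save}.png",f["pixels"][:,:,::-1])
    return f
def ray(f,uv):
    K=np.array([[f["fx"],0,f["cx"]],[0,f["fy"],f["cy"]],[0,0,1]])
    p=cv2.undistortPoints(np.float64(uv).reshape(-1,1,2),K,np.float64(f["distortion"])).reshape(-1,2)
    E=np.asarray(f["extrinsics"]); d=np.c_[p,np.ones(len(p))]@E[:3,:3].T
    return E[:3,3],d
def plane(f,uv,z):
    o,d=ray(f,uv); return o+d*((z-o[2])/d[:,2])[:,None]
def tri(f1,u1,f2,u2):
    o1,d1=ray(f1,u1);o2,d2=ray(f2,u2);a=d1[0];b=d2[0]
    s=np.linalg.lstsq(np.c_[a,-b],o2-o1,rcond=None)[0]
    p=o1+a*s[0];q=o2+b*s[1];return (p+q)/2,np.linalg.norm(p-q)
def blob(m,box):
    x0,y0,x1,y1=box; k=np.zeros_like(m);k[y0:y1,x0:x1]=m[y0:y1,x0:x1]
    c=max(cv2.findContours(k,cv2.RETR_EXTERNAL,cv2.CHAIN_APPROX_NONE)[0],key=cv2.contourArea)
    return c
def cen(c):
    M=cv2.moments(c);return np.array([M["m10"],M["m01"]])/M["m00"]
def project(f,P):
    E=np.linalg.inv(f["extrinsics"]);K=np.array([[f["fx"],0,f["cx"]],[0,f["fy"],f["cy"]],[0,0,1]])
    return cv2.projectPoints(np.float64(P).reshape(-1,1,3),cv2.Rodrigues(E[:3,:3])[0],E[:3,3],K,np.float64(f["distortion"]))[0].reshape(-1,2)
E
python3 - <<'E'
from h import *
np.set_printoptions(precision=4,suppress=True)
T=grab("top");S=grab("scene")
def ch(f):
    h=cv2.cvtColor(f["pixels"],cv2.COLOR_RGB2HSV); return [h[...,i].astype(int) for i in range(3)]
h,s,v=ch(T); m=((v<130)&(s>90)).astype(np.uint8)
# close knob
m=cv2.morphologyEx(m,cv2.MORPH_CLOSE,np.ones((9,9),np.uint8))
c=blob(m,(255,185,332,275));r=cv2.boxPoints(cv2.minAreaRect(c));P=plane(T,r,.102)
print("lid",r.round(1).tolist(),P, np.linalg.norm(np.diff(P[[0,1,2]],axis=0),axis=1),"cen",P.mean(0))
e=P-np.roll(P,1,0);print("angles",np.degrees(np.arctan2(e[:,1],e[:,0])))
k=((s<75)&(v>90)).astype(np.uint8);ct=cen(blob(k,(300,222,319,240)))
hs,ss,vs=ch(S); k2=((ss<75)&(vs>90)).astype(np.uint8);c2=blob(k2,(280,203,302,222));cs=cen(c2)
print("knob",ct,cs,cv2.boundingRect(c2),tri(T,ct,S,cs))
dt=blob((v<70).astype(np.uint8),(395,230,427,268));ds=blob((vs<70).astype(np.uint8),(370,288,415,330))
et=cv2.fitEllipse(dt);es=cv2.fitEllipse(ds);print("disc",et,es,tri(T,et[0],S,es[0]))
print(plane(T,et[0],.018),plane(S,es[0],.018))
w=((s<45)&(v>150)).astype(np.uint8);c=blob(w,(365,212,450,288))
hull=cv2.convexHull(c);print("foot poly",plane(T,cv2.approxPolyDP(hull,3,True).reshape(-1,2),.018))
tr=lambda a,k,o:((np.array(a)+.5)/k-.5+o)
for n,a,b in (("lamp back-left",(487,155),(452,218)),("lamp front corner",(475,243),(395,268)),("lamp br",(553,172),(500,255)),("sens fr",(722,318),(613,435)),("sens br",(750,232),(685,395))):
    print(n,tri(T,tr(a,3.6,np.array([250,180])),S,tr(b,3,np.array([225,170]))))
cv2.imwrite("pics/m.png",w*255)
E
```

```text
lid [[262.29998779296875, 257.6000061035156], [275.0, 191.60000610351562], [326.79998779296875, 201.60000610351562], [314.20001220703125, 267.6000061035156]] [[0.4307 0.233  0.102 ]
 [0.5852 0.2061 0.102 ]
 [0.5617 0.0841 0.102 ]
 [0.408  0.1132 0.102 ]] [0.1568 0.1242] cen [0.4964 0.1591 0.102 ]
angles [  79.2997   -9.8781 -100.875   169.2921]
knob [310.7466 231.0916] [291.5107 212.7778] (285, 205, 13, 17) (array([0.4904, 0.1208, 0.1237]), np.float64(0.0003381119399640701))
disc ((411.40478515625, 250.10182189941406), (26.41168785095215, 28.869768142700195), 17.143417358398438) ((392.42755126953125, 310.12384033203125), (32.561866760253906, 37.34346389770508), 117.08496856689453) (array([ 0.4525, -0.1259,  0.0182]), np.float64(0.0020296389396395166))
[[ 0.453  -0.1268  0.018 ]] [[ 0.452 -0.125  0.018]]
foot poly [[ 0.5356 -0.0525  0.018 ]
 [ 0.4883 -0.2213  0.018 ]
 [ 0.4115 -0.2188  0.018 ]
 [ 0.3724 -0.1978  0.018 ]
 [ 0.4233 -0.0212  0.018 ]]
lamp back-left (array([ 0.5117, -0.0511,  0.1138]), np.float64(0.0028443377031659943))
lamp front corner (array([ 0.454 , -0.0401,  0.1234]), np.float64(0.00023848036234340174))
lamp br (array([ 0.4995, -0.0907,  0.1165]), np.float64(0.0017694715537526543))
sens fr (array([ 0.4068, -0.1899,  0.1368]), np.float64(0.0025528648275078792))
sens br (array([ 0.4618, -0.2157,  0.1161]), np.float64(0.0006494005214684273))
```

```bash
cat >> h.py <<'E'
from scipy.spatial.transform import Rotation as Ro
def delta(p,psi):
    s=env.state();R=Ro.from_euler("xyz",s["eef_rot"])
    t=Ro.from_euler("xyz",[np.pi,0,psi]);np.set_printoptions(precision=4,suppress=True)
    print("shift(tool)",R.inv().apply(np.array(p)-s["ee_pos"]),"rotvec",(R.inv()*t).as_rotvec(),"t",s["time_s"],"q",s["joint_pos"])
E
```

Call:
drive_effector(increments=[[[0,0,0.175,0,0,0,0.06],[0,0,0.175,0,0,0,0.06],[0,0,0.175,0,0,0,0.06],[0,0,0.175,0,0,0,0.06]]])

```text
time_s: 0.7
ee_pos: [0.2061, 0.5632, 0.239]
eef_rot: [-3.141, 0.0, 2.085]
force: [0.3, -0.7, 0.3]
width: 0.0602
finger_force: 0.0
```

Call:
drive_effector(increments=[[[0,0,0.175,0,0,0,0.06],[0,0,0.175,0,0,0,0.06],[0,0,0.175,0,0,0,0.06],[0,0,0.173,0,0,0,0.06]]])

```text
time_s: 1.2
ee_pos: [0.2061, 0.5632, 0.239]
eef_rot: [-3.141, 0.001, 1.387]
force: [0.9, -0.8, -0.5]
width: 0.06
finger_force: 0.0
```

```bash
python3 -c "
from h import *
delta([.49,.12,.2],1.393)"
```

```text
shift(tool) [-0.3839  0.3601  0.0392] rotvec [-0.0002  0.0006 -0.006 ] t 1.2 q [1.1049 0.359  1.5107 0.     1.2725 1.2886]
```

Call:
drive_effector(increments=[[[0,0,0,-0.038,0.036,0.002,0.05],[0,0,0,-0.038,0.036,0.002,0.05],[0,0,0,-0.038,0.036,0.002,0.05],[0,0,0,-0.038,0.036,0.002,0.05],[0,0,0,-0.038,0.036,0.002,0.05]]])

```text
time_s: 1.82
ee_pos: [0.3504, 0.3431, 0.2292]
eef_rot: [3.141, -0.0, 1.393]
force: [-0.1, 0.3, -0.1]
width: 0.0498
finger_force: 0.0
```

Call:
drive_effector(increments=[[[0,0,0,-0.038,0.036,0.002,0.05],[0,0,0,-0.038,0.036,0.002,0.05],[0,0,0,-0.038,0.036,0.002,0.05],[0,0,0,-0.038,0.036,0.002,0.05],[0,0,-0.006,-0.038,0.036,0.002,0.05]]])

```text
time_s: 2.45
ee_pos: [0.4939, 0.1241, 0.2193]
eef_rot: [3.141, -0.0, 1.399]
force: [0.5, 0.0, 0.7]
width: 0.05
finger_force: 0.0
```

```bash
python3 -c "
from h import *
delta([.49,.12,.12],1.393)
grab('scene','s1')
im=cv2.imread('pics/s1.png')[120:320,180:420];cv2.imwrite('pics/s1c.png',cv2.resize(im,None,fx=3,fy=3))"
```

```text
shift(tool) [-0.0047 -0.0032  0.0993] rotvec [ 0.0001 -0.0001  0.0058] t 2.45 q [0.1104 0.2494 1.7285 0.0001 1.1635 0.2824]
```

View pics/s1c.png

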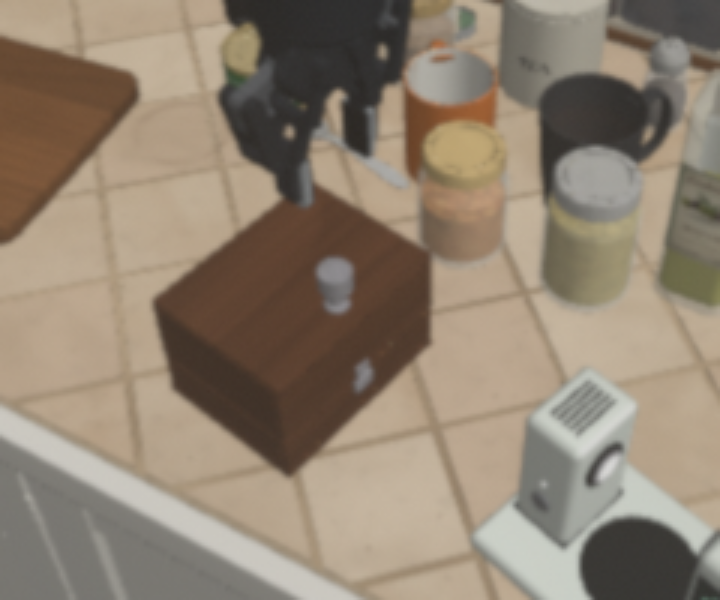

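The scene crop shows the fingertips at about crop (300,195) and (365,155), and the knob at (336,275). I'll check those tip pixels against the TCP projection.

```bash
python3 -c "
from h import *
S=grab('scene');p=env.state()['ee_pos'];y=np.array([np.sin(1.399),-np.cos(1.399),0])
P=[p+[0,0,-.008]+s*.03*y for s in(1,-1)]+[np.array([.49,.12,.128])]
print((project(S,P)-[180,120])*3)
"
```

```text
[[363.12068447 151.58906862]
 [297.74467325 203.76961726]
 [334.71742756 274.92242975]]
```

Call:
drive_effector(increments=[[[0,0,0.006,-0.0047,-0.0032,0.03,0.05],[0,0,0,0,0,0.03,0.05]]])

```text
time_s: 2.8
ee_pos: [0.4889, 0.1217, 0.1588]
eef_rot: [3.141, -0.0, 1.392]
force: [-0.3, -0.1, -0.9]
width: 0.0502
finger_force: 0.0
```

```bash
python3 -c "
from h import *
delta([.49,.12,.12],1.393)"
```

```text
shift(tool) [-0.0015  0.0014  0.0388] rotvec [ 0.0003 -0.0003 -0.0011] t 2.8 q [0.1066 0.3155 1.8105 0.0002 1.0152 0.2854]
```

The calibration agrees, so I'll go down and pinch the knob.

Call:
drive_effector(increments=[[[0,0,0,-0.0015,0.0014,0.02,0.05],[0,0,0,0,0,0.018,0.05],[0,0,0,0,0,0,0.05]]])

```text
time_s: 3.18
ee_pos: [0.4887, 0.1202, 0.1201]
eef_rot: [-3.138, 0.001, 1.393]
force: [0.7, -0.1, 0.6]
width: 0.0498
finger_force: 0.0
```

Call:
drive_effector(increments=[[[0,0,0,0,0,0,0.0],[0,0,0,0,0,0,0.0],[0,0,0,0,0,0,0.0],[0,0,0,0,0,0,0.0]]])

```text
time_s: 3.68
ee_pos: [0.4868, 0.1207, 0.122]
eef_rot: [-3.136, 0.0, 1.392]
force: [-8.7, 2.9, 8.1]
width: 0.022
finger_force: 58.3
```

```bash
python3 -c "
from h import *
delta([.49,.12,.12],1.393)"
```

```text
shift(tool) [-0.0001  0.0033  0.002 ] rotvec [-0.006   0.0001 -0.0006] t 3.675 q [0.104  0.3674 1.8477 0.002  0.9323 0.2812]
```

Call:
drive_effector(increments=[[[0,0,0,0.0078,0,-0.0084,0.0],[0,0,0,0.0085,0,-0.0077,0.0],[0,0,0,0.0092,0,-0.0068,0.0],[0,0,0,0.0098,0,-0.006,0.0],[0,0,0,0.0105,0,-0.005,0.0]]])

```text
time_s: 4.3
ee_pos: [0.4946, 0.1641, 0.1551]
eef_rot: [-3.135, 0.004, 1.393]
force: [-6.8, -4.1, -0.4]
width: 0.0217
finger_force: 59.4
```

Call:
drive_effector(increments=[[[0,0,0,0.0106,0,-0.0045,0.0],[0,0,0,0.0110,0,-0.0033,0.0],[0,0,0,0.0113,0,-0.0024,0.0],[0,0,0,0.0114,0,-0.0013,0.0],[0,0,0,0.0115,0,-0.0004,0.0]]])

```text
time_s: 4.92
ee_pos: [0.5047, 0.2193, 0.1676]
eef_rot: [-3.136, 0.003, 1.393]
force: [-8.6, -1.8, 4.6]
width: 0.0216
finger_force: 60.3
```

Call:
drive_effector(increments=[[[0,0,0,0.0114,0,0.0008,0.0],[0,0,0,0.0113,0,0.0016,0.0],[0,0,0,0.0111,0,0.0026,0.0],[0,0,0,0.0109,0,0.0036,0.0],[0,0,0,0.0105,0,0.0045,0.0]]])

```text
time_s: 5.55
ee_pos: [0.515, 0.2752, 0.1552]
eef_rot: [-3.137, 0.0, 1.393]
force: [-10.1, 2.2, 8.5]
width: 0.0215
finger_force: 61.5
```

Call:
drive_effector(increments=[[[0,0,0,0.0101,0,0.0054,0.0],[0,0,0,0.0097,0,0.0061,0.0],[0,0,0,0.0092,0,0.007,0.0],[0,0,0,0.0085,0,0.0077,0.0],[0,0,0,0.0075,0,0.008,0.0]]])

```text
time_s: 6.18
ee_pos: [0.5232, 0.3202, 0.1208]
eef_rot: [-3.137, -0.001, 1.393]
force: [-8.0, 4.8, 6.5]
width: 0.0218
finger_force: 62.0
```

Call:
drive_effector(increments=[[[0,0,0,0,0,0,0.06],[0,0,0,0,0,0,0.06],[0,0,0,0,0,0,0.06],[0,0,0,0.003,0,-0.02,0.06],[0,0,0,0.003,0,-0.04,0.06]]])

```text
time_s: 6.8
ee_pos: [0.5262, 0.3234, 0.179]
eef_rot: [-3.139, 0.002, 1.392]
force: [0.4, 0.5, -0.6]
width: 0.0601
finger_force: 0.0
```

Call:
drive_effector(increments=[[[0,0,0,0,0,-0.05,0.06],[0,0,0,0,0,-0.04,0.06],[0,0,0.18,0,0,0,0.06]]])

```text
time_s: 7.18
ee_pos: [0.5297, 0.3251, 0.2747]
eef_rot: [3.135, -0.006, 1.208]
force: [-1.1, -0.2, -1.6]
width: 0.0599
finger_force: 0.0
```

```bash
python3 - <<'E'
from h import *
T=grab("top","t2");S=grab("scene","s2")
a=cv2.imread("pics/top0.png")
a=cv2.resize(cv2.imread("pics/t2.png")[170:290,235:345],None,fx=3.5,fy=3.5,interpolation=cv2.INTER_CUBIC)
b=cv2.resize(cv2.imread("pics/s2.png")[150:290,215:340],None,fx=3,fy=3,interpolation=cv2.INTER_CUBIC)
a=a[:420];b=b[:420];cv2.imwrite("pics/c2.png",np.hstack([a,b]))
print(env.state()["ee_pos"],a.shape)
E
```

```text
[0.52776155 0.32426638 0.27112737] (420, 385, 3)
```

View pics/c2.png

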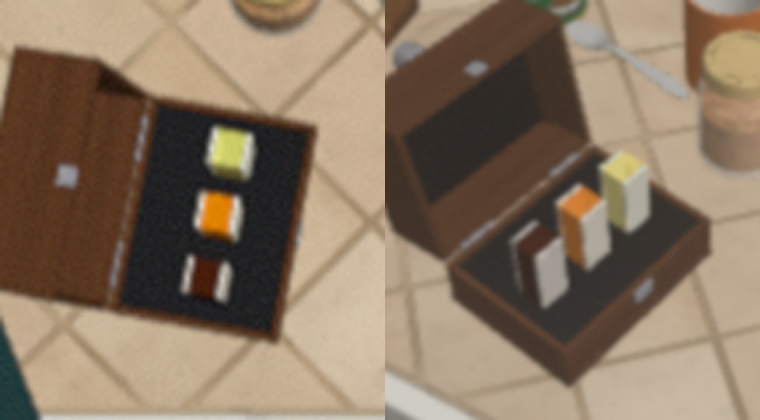

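The crops show the lid back, with the amber glass in the middle slot at top-crop (218,215) and scene-crop (580,200), pale on the far side and dark on the near side. Next I'll measure the amber top face and the lid.

```bash
python3 - <<'E'
from h import *
np.set_printoptions(precision=4,suppress=True)
T=grab("top");S=grab("scene")
def ch(f):
    h=cv2.cvtColor(f["pixels"],cv2.COLOR_RGB2HSV); return [h[...,i].astype(int) for i in range(3)]
h,s,v=ch(T);hs,ss,vs=ch(S)
bt=(290,222,306,240);bs=(398//1-0,0,0,0)
mt=((h>8)&(h<20)&(s>170)&(v>110)).astype(np.uint8)
print("V top",v[224:240,291:305].tolist())
ct=blob(mt,bt);print("amber top-view",cen(ct),cv2.boundingRect(ct),cv2.minAreaRect(ct))
# scene: crop x 385 offset -> px 215+(u-385)/3, 150+v/3
b=(270,205,293,245)
for th in (110,150,170,185,200):
    ms=((hs>6)&(hs<22)&(ss>110)&(vs>th)).astype(np.uint8);c=blob(ms,b)
    print(th,cen(c),cv2.boundingRect(c),cv2.contourArea(c),tri(T,cen(ct),S,cen(c)))
# front clear+frosted side frosted centre check
print("plane .088",plane(T,cen(ct),.088))
# predicted pixel of top-face corners for case pose guess
yaw=1.392
for c0 in ([.4964,.1591],[.4945,.1595]):
    R=np.array([[np.cos(yaw),-np.sin(yaw)],[np.sin(yaw),np.cos(yaw)]])
    q=np.array([[-60,-78],[60,-78],[60,78],[-60,78]])/1e3
    P=np.c_[q@R.T+c0,[.042]*4];print("rim pred crop",((project(T,P)-[235,170])*3.5).round(0).tolist())
# neighbours
mp=((h>22)&(h<40)&(s>90)&(v>120)).astype(np.uint8);cp=blob(mp,(290,203,312,224));print("pale",cen(cp),plane(T,cen(cp),.088))
E
```

```text
V top [[48, 82, 99, 93, 82, 77, 76, 65, 56, 46, 34, 33, 34, 34], [77, 140, 173, 172, 166, 163, 158, 138, 123, 98, 83, 77, 54, 33], [99, 181, 213, 221, 219, 216, 216, 199, 187, 170, 160, 154, 100, 45], [117, 203, 228, 228, 226, 225, 225, 222, 221, 211, 207, 206, 136, 56], [127, 215, 229, 227, 225, 224, 222, 223, 224, 218, 208, 212, 152, 72], [128, 206, 228, 227, 225, 223, 223, 224, 223, 219, 206, 211, 163, 91], [142, 199, 227, 228, 224, 224, 223, 223, 223, 221, 211, 206, 164, 94], [168, 202, 226, 228, 225, 224, 222, 222, 222, 221, 210, 196, 154, 83], [195, 218, 226, 229, 224, 225, 222, 225, 223, 220, 210, 185, 150, 77], [207, 217, 226, 225, 224, 222, 225, 224, 222, 220, 215, 183, 137, 73], [178, 198, 210, 217, 221, 221, 221, 223, 221, 212, 215, 171, 117, 56], [118, 152, 167, 174, 184, 186, 195, 201, 209, 209, 204, 162, 101, 45], [58, 97, 110, 112, 118, 124, 136, 151, 165, 175, 178, 153, 88, 35], [38, 49, 66, 74, 78, 79, 89, 99, 110, 120, 137, 136, 78, 32], [30, 35, 40, 43, 44, 54, 56, 63, 72, 84, 105, 102, 60, 34], [33, 35, 34, 33, 33, 33, 33, 36, 39, 46, 56, 56, 40, 37]]
amber top-vi
[... 203 characters left out ...]
.6032 217.3545] (273, 213, 14, 11) 63.0 (array([0.4951, 0.1554, 0.0855]), np.float64(0.0003183496980369472))
170 [279.6379 217.2902] (273, 213, 14, 10) 58.0 (array([0.4951, 0.1553, 0.0857]), np.float64(0.0004074485351401318))
185 [279.6502 217.2541] (274, 213, 12, 9) 50.5 (array([0.4951, 0.1553, 0.0858]), np.float64(0.00044240574990153956))
200 [278.9032 217.4946] (275, 214, 10, 8) 31.0 (array([0.4946, 0.1559, 0.0853]), np.float64(0.0011673025465009025))
plane .088 [[0.4947 0.1554 0.088 ]]
rim pred crop [[318.0, 122.0], [151.0, 92.0], [107.0, 310.0], [277.0, 341.0]]
rim pred crop [[317.0, 125.0], [150.0, 95.0], [107.0, 313.0], [277.0, 344.0]]
pale [299.9758 212.2016] [[0.5383 0.1476 0.088 ]]
```

Call:
drive_effector(increments=[[[0,0,-0.175,0,0,0,0.05],[0,0,-0.175,0,0,0,0.05],[0,0,-0.175,0,0,0,0.05],[0,0,-0.175,0,0,0,0.05],[0,0,-0.175,0,0,0,0.05]]], lines="1,3")

```text
time_s: 8.0
ee_pos: [0.5267, 0.324, 0.2687]
eef_rot: [-3.139, -0.0, 2.097]
```

Call:
drive_effector(increments=[[[0,0,-0.175,0,0,0,0.05],[0,0,-0.175,0,0,0,0.05],[0,0,-0.175,0,0,0,0.05],[0,0,-0.175,0,0,0,0.05],[0,0,-0.18,0,0,0,0.05]]], lines="1,3")

```text
time_s: 8.62
ee_pos: [0.5267, 0.324, 0.2687]
eef_rot: [-3.14, -0.002, 2.977]
```

```bash
python3 -c "
from h import *
delta([.495,.1553,.14],2.963)"
```

```text
shift(tool) [ 0.0034 -0.1715  0.1289] rotvec [-0.0013 -0.0017  0.0139] t 8.625 q [ 0.4399  0.3627  1.4289 -0.0001  1.3521 -0.9662]
```

Call:
drive_effector(increments=[[[0,0,0.014,0.001,-0.043,0,0.05],[0,0,0,0.001,-0.043,0,0.05],[0,0,0,0,-0.043,0,0.05],[0,0,0,0,-0.043,0,0.05],[0,0,0,0,0,0.05,0.05]]], lines="1,3")

```text
time_s: 9.25
ee_pos: [0.496, 0.1536, 0.2219]
eef_rot: [3.14, 0.007, 2.954]
```

Call:
drive_effector(increments=[[[0,0,0,0,0,0.05,0.05],[0,0,0,0,0,0.028,0.05],[0,0,0,0,0,0,0.05]]])

```text
time_s: 9.62
ee_pos: [0.4912, 0.1551, 0.1393]
eef_rot: [-3.139, -0.006, 2.956]
force: [0.0, -0.3, -0.4]
width: 0.0503
finger_force: 0.0
```

```bash
python3 -c "
from h import *
delta([.495,.1553,.06],2.963)"
```

```text
shift(tool) [-0.0042  0.0011  0.0793] rotvec [-0.0024 -0.0061 -0.0071] t 9.625 q [ 0.1717  0.3596  1.8014 -0.0001  0.9872 -1.2134]
```

Call:
drive_effector(increments=[[[0,0,-0.007,-0.0035,0.001,0.0,0.05],[0,0,0,0,0,0.035,0.05],[0,0,0,0,0,0,0.05]]])

```text
time_s: 10.0
ee_pos: [0.4968, 0.1559, 0.1066]
eef_rot: [-3.141, -0.002, 2.962]
force: [-0.5, -0.3, -0.6]
width: 0.0496
finger_force: 0.0
```

```bash
python3 -c "
from h import *
delta([.495,.1553,.06],2.963)
grab('scene','s3');grab('top','t3')
a=cv2.resize(cv2.imread('pics/t3.png')[185:275,250:345],None,fx=4,fy=4)[:360];b=cv2.resize(cv2.imread('pics/s3.png')[160:280,225:335],None,fx=3,fy=3)[:360]
cv2.imwrite('pics/c3.png',np.hstack([a,b]))"
```

```text
shift(tool) [ 0.0016 -0.0009  0.0466] rotvec [-0.0007 -0.0017 -0.0013] t 10.0 q [ 0.1715  0.4111  1.823  -0.0001  0.9093 -1.2194]
```

View pics/c3.png

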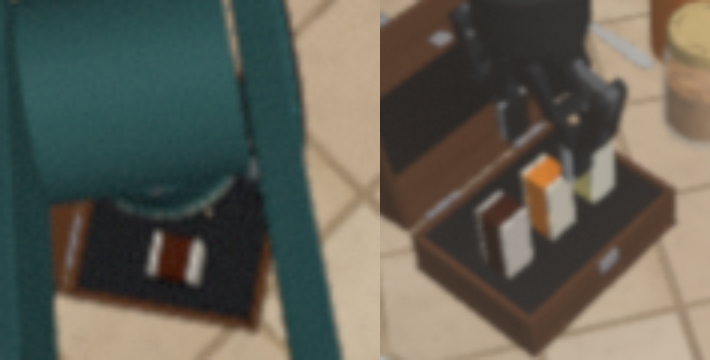

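The fingers straddle the line over the amber glass (scene crop 545,170) along the frosted direction, so I'll descend and grip.

Call:
drive_effector(increments=[[[0,0,0,0.0016,-0.0009,0.02,0.05],[0,0,0,0,0,0.026,0.05],[0,0,0,0,0,0,0.05]]])

```text
time_s: 10.48
ee_pos: [0.4953, 0.1554, 0.061]
eef_rot: [-3.141, -0.001, 2.961]
force: [-0.3, -1.0, 0.0]
width: 0.0498
finger_force: 0.0
```

```bash
python3 -c "
from h import *
delta([.495,.1553,.06],2.963)"
```

```text
shift(tool) [ 0.0003 -0.0001  0.001 ] rotvec [-0.0005 -0.001  -0.0018] t 10.475 q [ 0.1709  0.4803  1.8621 -0.0001  0.8004 -1.2194]
```

Call:
drive_effector(increments=[[[0,0,0,0,0,0,0.03],[0,0,0,0,0,0,0.0],[0,0,0,0,0,0,0.0],[0,0,0,0,0,0,0.0],[0,0,0,0,0,0,0.0]]])

```text
time_s: 11.1
ee_pos: [0.4968, 0.1556, 0.0623]
eef_rot: [3.141, 0.003, 2.961]
force: [-0.2, -0.6, 6.7]
width: 0.0255
finger_force: 61.1
```

Call:
drive_effector(increments=[[[0,0,0,0,0,-0.01,0.0],[0,0,0,0,0,-0.01,0.0],[0,0,0,0,0,-0.015,0.0],[0,0,0,0,0,-0.02,0.0],[0,0,0,0,0,-0.02,0.0]]])

```text
time_s: 11.72
ee_pos: [0.4956, 0.1554, 0.1372]
eef_rot: [3.142, 0.0, 2.961]
force: [0.1, -0.3, -1.3]
width: 0.0252
finger_force: 60.1
```

Call:
drive_effector(increments=[[[0,0,0,0,0,-0.03,0.0],[0,0,0,0,0,-0.03,0.0],[0,0,0,0,0,-0.015,0.0],[0,0,0,0,0,0,0.0]]])

```text
time_s: 12.22
ee_pos: [0.4962, 0.1555, 0.212]
eef_rot: [3.141, 0.002, 2.961]
force: [-0.3, 0.5, -0.9]
width: 0.0251
finger_force: 60.1
```

```bash
python3 -c "
from h import *
grab('scene','s4');grab('top','t4')
delta([.453,-.127,.21],1.295)"
```

```text
shift(tool) [-0.0095 -0.2852  0.0002] rotvec [-0.0013 -0.0004  1.6658] t 12.325 q [ 0.1709  0.2735  1.7196 -0.0001  1.1497 -1.2191]
```

Call:
drive_effector(increments=[[[0,0,0,-0.0019,-0.03,0,0.0],[0,0,0,-0.0019,-0.05,0,0.0],[0,0,0,-0.0019,-0.055,0,0.0],[0,0,0,-0.0019,-0.05,0,0.0],[0,0,0,-0.0019,-0.04,0,0.0]]])

```text
time_s: 12.95
ee_pos: [0.463, -0.0692, 0.2095]
eef_rot: [-3.142, -0.003, 2.96]
force: [0.2, 0.1, -1.5]
width: 0.0253
finger_force: 60.0
```

Call:
drive_effector(increments=[[[0,0,0.1,0,0,0,0.0],[0,0,0.17,0,0,0,0.0],[0,0,0.17,0,0,0,0.0],[0,0,0.17,0,0,0,0.0],[0,0,0.17,0,0,0,0.0]]], lines="1,3")

```text
time_s: 13.58
ee_pos: [0.4634, -0.0674, 0.2093]
eef_rot: [-3.14, -0.002, 2.175]
```

Call:
drive_effector(increments=[[[0,0,0.18,0,0,0,0.0],[0,0,0.18,0,0,0,0.0],[0,0,0.18,0,0,0,0.0],[0,0,0.18,0,0,0,0.0],[0,0,0.166,0,0,0,0.0]]], lines="1,3")

```text
time_s: 14.2
ee_pos: [0.4634, -0.0673, 0.2093]
eef_rot: [-3.138, 0.0, 1.289]
```

```bash
python3 -c "
from h import *
delta([.453,-.127,.21],1.295)
S=grab('scene','s5');T=grab('top','t5')
cv2.imwrite('pics/c5.png',cv2.resize(cv2.imread('pics/s5.png')[180:370,310:470],None,fx=3,fy=3,interpolation=cv2.INTER_CUBIC))"
```

```text
shift(tool) [-0.0602  0.0066 -0.0007] rotvec [-0.0032  0.     -0.0059] t 14.2 q [-0.2919  0.204   1.8206 -0.0001  1.1202 -0.0102]
```

View pics/c5.png

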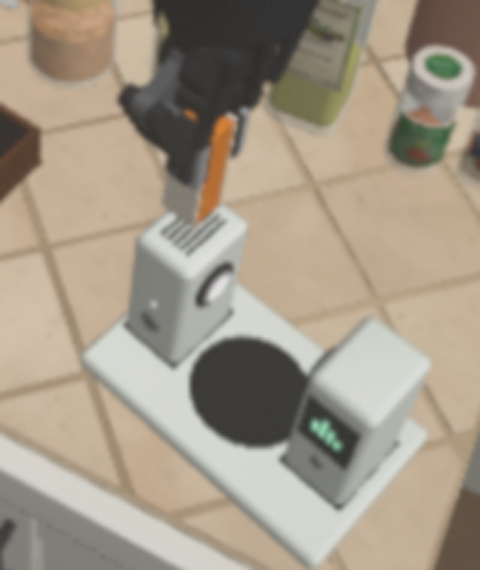

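The glass is held upright over the lamp side, with its bottom at crop (190,215) and the lamp lens at (216,286). I'll refine the reader pose from the foot edges, disc and lens.

```bash
python3 - <<'E'
from h import *
np.set_printoptions(precision=4,suppress=True)
T=grab("top");S=grab("scene")
t0=cv2.imread("pics/top0.png");s0=cv2.imread("pics/scene0.png")
tr=lambda a,k,o:((np.array(a,float)+.5)/k-.5+o)
def fit(f,img,poly,z,n):  # white/non-white edge near a hand line: subpixel by max gradient across
    a,b=poly;d=(b-a)/np.linalg.norm(b-a);nn=np.array([-d[1],d[0]]);sat=cv2.cvtColor(img,cv2.COLOR_BGR2HSV)[...,1].astype(np.float32);out=[]
    for t in np.linspace(.08,.92,n):
        p=a+(b-a)*t;o=np.arange(-4,4.01,.1);q=(p+o[:,None]*nn).astype(np.float32)
        g=np.abs(np.gradient(cv2.remap(sat,q[None,:,0],q[None,:,1],cv2.INTER_LINEAR)[0]));g=cv2.GaussianBlur(g[None].astype(np.float32),(0,0),5)[0]
        out.append(p+nn*(o*g**3).sum()/(g**3).sum())
    P=plane(f,out,z)[:,:2].astype(np.float32)
    vx,vy,x,y=cv2.fitLine(P,cv2.DIST_HUBER,0,.001,.001).ravel();return np.array([vx,vy]),np.array([x,y])
O=np.array([250,180]);L={}
for k,a,b in (("back",(470,135),(690,198)),("left",(470,135),(427,297)),("front",(427,297),(690,374))):
    L[k]=fit(T,t0,(tr(a,3.6,O),tr(b,3.6,O)),.018,30);d=L[k][0];print("top",k,np.degrees(np.arctan2(d[1],d[0])),L[k][1])
O2=np.array([310,180])
for k,a,b in (("left",(83,357),(130,318)),("front",(83,357),(312,566)),("right",(312,566),(427,437))):
    M=fit(S,s0,(tr(a,3,O2),tr(b,3,O2)),.014,30);d=M[0];L["s"+k]=M;print("scene",k,np.degrees(np.arctan2(d[1],d[0])),M[1])
yaw=np.radians(-15.8);ex=np.array([np.cos(yaw),np.sin(yaw)]);ey=np.array([-ex[1],ex[0]])
for k in L:print(k,"x,y in reader axes",L[k][1]@ex,L[k][1]@ey)
for n,p in (("disc",[.4525,-.126]),):print(n,np.array(p)@ex,np.array(p)@ey)
g=cv2.cvtColor(s0,cv2.COLOR_BGR2HSV)[...,2]
for th in (190,205,220):
    c=blob((g>th).astype(np.uint8),(375,266,389,284));p=plane(S,cen(c),.095)[0,:2];print("lens",cen(c),cv2.boundingRect(c),p@ex,p@ey)
E
```

```text
top back 73.64164 [ 0.5141 -0.132 ]
top left -16.31194 [ 0.4715 -0.0298]
top front 73.7477 [ 0.3953 -0.1086]
scene left -16.571318 [ 0.446  -0.0245]
scene front 73.625046 [ 0.3908 -0.1164]
scene right -16.235945 [ 0.4232 -0.2165]
back x,y in reader axes 0.5306368097746983 0.013007371410162958
left x,y in reader axes 0.46176665379450804 0.09970860197765352
front x,y in reader axes 0.40989651234627594 0.003142572254718872
sleft x,y in reader axes 0.43585013640108994 0.09786070840012902
sfront x,y in reader axes 0.4077339542467048 -0.005628919529049932
sright x,y in reader axes 0.46618190596914355 -0.0931256271509233
disc 0.46971095319911405 0.0019673446011699448
lens [376.7879 267.3788] (375, 266, 6, 5) 0.4769556492205957 0.057994176545892055
lens [376. 267.] (375, 266, 4, 4) 0.4765622051733108 0.059550732040054725Traceback (most recent call last):
  File "<stdin>", line 25, in <module>
  File "h.py", line 20, in blob
    c=max(cv2.findContours(k,cv2.RETR_EXTERNAL,cv2.CHAIN_APPROX_NONE)[0],key=cv2.contourArea)
ValueError: max() iterable argument is empty
```

```bash
python3 -c "
from h import *
delta([.4526,-.1255,.2095],1.2855)"
```

```text
shift(tool) [-0.0589  0.0048  0.0004] rotvec [-0.0021  0.0001  0.0129] t 14.4 q [-0.2919  0.2033  1.8198 -0.0001  1.1205 -0.0194]
```

Call:
drive_effector(increments=[[[0,0,0.0035,-0.02,0.0025,0,0.0],[0,0,0,-0.02,0.0025,0,0.0],[0,0,0,-0.018,0.002,0,0.0],[0,0,0,0,0,0,0.0]]])

```text
time_s: 14.9
ee_pos: [0.455, -0.1261, 0.2105]
eef_rot: [-3.141, 0.0, 1.292]
force: [0.1, 0.2, -1.4]
width: 0.025
finger_force: 60.2
```

```bash
python3 -c "
from h import *
delta([.4526,-.1255,.1065],1.2855)"
```

```text
shift(tool) [-0.0001 -0.0024  0.104 ] rotvec [-0.0005  0.0001  0.0064] t 14.9 q [-0.4166  0.2068  1.8133 -0.0002  1.122  -0.1376]
```

Call:
drive_effector(increments=[[[0,0,0.006,0,-0.0024,0.02,0.0],[0,0,0,0,0,0.025,0.0],[0,0,0,0,0,0.025,0.0],[0,0,0,0,0,0.02,0.0],[0,0,0,0,0,0.013,0.0]]])

```text
time_s: 15.52
ee_pos: [0.4525, -0.1238, 0.1068]
eef_rot: [-3.14, -0.0, 1.287]
force: [0.2, 0.6, -0.8]
width: 0.0253
finger_force: 60.2
```

Call:
drive_effector(increments=[[[0,0,0,0,0,0,0.0],[0,0,0,0,0,0,0.0]]])

```text
time_s: 15.78
ee_pos: [0.4535, -0.1247, 0.1083]
eef_rot: [3.141, 0.0, 1.286]
force: [0.2, -0.1, -0.9]
width: 0.0256
finger_force: 60.2
```

```bash
python3 -c "
from h import *
delta([.4526,-.1255,.1065],1.2855)
S=grab('scene','s6');T=grab('top','t6');P=env.state()['ee_pos'];c=P+[0,0,.095-.1065]
a=np.array([np.cos(1.2855),np.sin(1.2855),0]);b=np.array([a[1],-a[0],0])
Q=[c+sx*a*.012+sy*b*.013+[0,0,sz*.0375] for sz in(-1,1) for sx in(-1,1) for sy in(-1,1)]
im=cv2.resize(cv2.imread('pics/s6.png')[200:360,325:465],None,fx=4,fy=4,interpolation=cv2.INTER_CUBIC)
for q in (project(S,Q)-[325,200]+.5)*4: cv2.circle(im,tuple(int(x) for x in q),3,(0,0,255),-1)
cv2.imwrite('pics/c6.png',im[:600])"
```

```text
shift(tool) [-0.001  -0.0006  0.0018] rotvec [0.0009 0.0001 0.0003] t 15.775 q [-0.4154  0.3492  1.9313 -0.      0.8601 -0.1303]
```

View pics/c6.png

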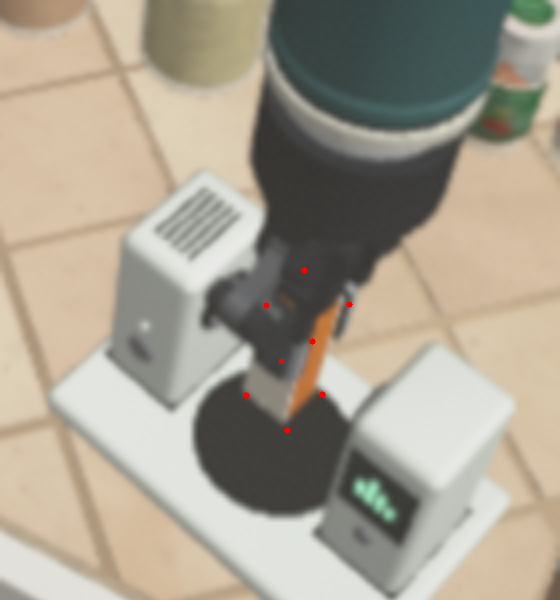

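The projected corners sit within about 2 px of the glass, which appears about 3 mm high. The glass is central between the heads and clear of both. I'll lower it slightly, let it settle and hand in.

Call:
drive_effector(increments=[[[0,0,0,-0.001,-0.0006,0.0035,0.0],[0,0,0,0,0,0,0.0],[0,0,0,0,0,0,0.0],[0,0,0,0,0,0,0.0],[0,0,0,0,0,0,0.0]]])

```text
time_s: 16.5
ee_pos: [0.4521, -0.1255, 0.1044]
eef_rot: [3.142, 0.0, 1.285]
force: [-0.3, 0.4, -1.7]
width: 0.0255
finger_force: 60.2
```

```bash
python3 -c "
from h import *
delta([.4526,-.1255,.1050],1.2855)
print(env.job_done())"
```

```text
shift(tool) [ 0.0001  0.0005 -0.0006] rotvec [ 0.      0.0001 -0.0002] t 16.5 q [-0.418   0.355   1.9366 -0.0002  0.85   -0.1324]
the job is handed in; nothing more can be done
None
```

The job is handed in at 16.5 s (no verdict came back): the arm is holding the amber glass by its frosted faces at my measured beam position, and the lid was lying back in the last picture I checked of it, taken before I drew the glass.

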